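# Find the full cup by its weight and show it to the code reader

## Robot

A 6-joint arm with a two-finger parallel gripper is mounted at the origin on a cart in front of the work surface, level with it; the furniture and walls round the work are solid. World frame = base frame: x ahead of the robot, y to its left, z up, the work surface at z = 0. Lengths are in m, angles in rad, forces in N, time in s.
With the tool pointing down it reaches from about 0.4 to 0.925 m from the base axis. Payload 3.4 kg.
Tool frame: the origin (TCP) lies where the fingers leave the gripper's body, on its centre line; the fingertips stand 73 mm ahead of it and the grasp point (between the pads) lies 54 mm ahead of it; z points along the fingers, y is the line along which they close (so a half turn about z gives the same grasp; the last joint's range is limited). The gripper opens to 85 mm and grips with 20 to 120 N. Pads are 22 mm wide; open, the fingers measure 114 mm over their backs; the gripper's body (76 mm by 85 mm) begins 54 mm behind the grasp point. The pads swing forward as they close: fully open they stand 13 mm farther back than shut.
Start: joints at [1.099, 0.307, 1.506, -0, 1.328, -0.073], TCP at [0.223, 0.53, 0.304] pointing down, gripper open.
Joint ranges: [-3.12, 3.12], [-1.05, 2.28], [0.14, 2.33], [-1.42, 4.57], [0.1, 2.73], [-2.68, 2.68]. Speed limits (rad/s): [2.57, 2.57, 3.14, 3.14, 3.14, 3.14].

## Interface

Orientations are given as a 3x3 rotation matrix whose columns are the frame's x, y, z axes.
In Python, from plant import sensors, eyes, r gives the robot as it stands.
- The arm moves only by the tool drive_tool, never from a script. Its argument "deltas" is a list of rows, each an object with "twist": the turn, a rotation vector about the world's x, y, z in rad, a list of three; "travel": the shift along the world's x, y, z in cm, a list of three; "grip": the opening in per cent of the stroke, from 0 (shut) to 100 (fully open). A call has 1 to 8 rows; each row is the pose to reach, as a shift and turn from the pose commanded when the call began; what a row does not reach only later rows make up. A row lasts 1/12 s, in which the tool goes at most 41.7 mm and 7.16 degrees, less where a joint would pass 70% of its speed; a pose out of reach is approached as far as the arm can. A call with a gripper value outside its range is refused whole. The fingers move at their own pace and stop on an object; "force" is the grip in N (left out, the last holds). Time passes only in rows, so rows that repeat a pose let the fingers close. It gives the time, the measured TCP pose, the force, the opening and the grip force at its end, in the units of the state.
- sensors.sense(): the state, without advancing time (a new reading comes with each control period).
- eyes.capture(name): name is "side" or "top" or "wrist"; returns the picture (384x512x3 uint8, blue, green, red); there is no depth.
- eyes.get_calibration(name): a dict with "fovy" (degrees; the focal length in pixels is half the picture's height over the tangent of half this angle, whatever the lens; pixels are square), "cx", "cy" (the principal point, pixels), "R" (3x3) and "t" (3): a world point X has camera coordinates R X + t; the wrist camera has in their place "T_tool_cam" (4x4, takes a point from camera to tool coordinates, whose origin is the TCP and whose axes are the flange's). Camera axes: x right, y down, z forward; pixel columns grow to the right and rows downward; lengths in m; the calibration is good to about 2 mm. A picture is of the moment at which its call begins: read the wrist's pose just before it. get_calibration takes no time and is no camera call.
- r.sign_off(): hands the job in; it is judged then, once.
The state is a dict: "time": time; "joint_positions": joint angles; "dq": joint speeds; "tau": joint torques, N m; "ee_pos": TCP position; "orientation": TCP orientation; "force": force on the tool from outside, world axes, zero at the start; "ft_torque": the same for the moment, N m; "finger_gap": opening from 0.0 (shut) to 1.0 (fully open); "grip_force": force on a finger pad.
Only numpy, scipy, OpenCV 4.12 (cv2) and the standard library are available. Lean on these libraries where they do the work, as an engineer would, in place of code of your own. Each camera call takes 0.05 s, during which the arm holds its last target. There are 200 camera calls.

## Task

One of the two identical white sample cups with blue caps on the steel table is still full and the other is nearly used up: lift each in turn several centimetres clear of the table, feel which is heavier, and set the lighter one back down upright about where it stood, without dropping it. Then present the heavier one to the reader: finish while still holding it still and upright over the middle of the reader's round window, with its base 3 to 8 cm above the glass and touching nothing but the gripper. Leave the cotton buds, the slide box and the timer alone.

Things in the scene. Friction and masses are not known exactly. Their poses are not given: they have to be found in the camera images.
- cup_a: one of two lookalike closed sample cups on the steel table: opaque white, slightly tapered (54 mm wide under the cap, narrower at the foot), with a blue screw cap 57 mm in diameter from 56 to 68 mm height; 68 mm tall. Weighs 80 to 280 g; one of the two, and it cannot be seen which, is at least 120 g heavier than the other. Stands loose on the table (top z = 0); origin at the centre of its underside, z up along its axis
- cup_b: one of two lookalike closed sample cups on the steel table: opaque white, slightly tapered (54 mm wide under the cap, narrower at the foot), with a blue screw cap 57 mm in diameter from 56 to 68 mm height; 68 mm tall. Weighs 80 to 280 g; one of the two, and it cannot be seen which, is at least 120 g heavier than the other. Stands loose on the table (top z = 0); origin at the centre of its underside, z up along its axis
- reader: bench code reader, fixed to the table: white rounded box 92 x 112 x 36 mm (x, y, z) with a dark-rimmed round green window 54 mm in diameter in the middle of its top, a small cable stub at +x. Origin at the centre of its underside, z up
- reader_window (a point): centre of the reader's window, on its top face, 36 mm above the table; z up
- cotton_buds: clear tub of pink cotton buds, 77 mm in diameter, 80 mm tall, loose; leave it alone. Origin at the centre of its underside
- slide_box: blue lidded slide box, 37 x 85 x 30 mm, loose; leave it alone. Origin at the centre of its underside
- timer: pale countdown timer lying flat, 62 x 62 x 20 mm, loose; leave it alone. Origin at the centre of its underside
There are look-alikes about, which are no part of the job. What is meant by the reader is not pink, and is the larger of those in its own colour.

How it is judged:
On the way, in this order (a step that is already met when the one before it is completed fails the run):
1. the lighter cup is lifted clear of the table in the gripper while the heavier one stands (whether or not the heavier was tried before) (((height (world z) of cup_a above 0.025 m and contact force between cup_a and the fingers above 0.5 N and height (world z) of cup_b below 0.004 m and angle between cup_b's own z axis and vertical below 0.1 rad and contact force between cup_b and the fingers below 0.05 N and linear speed of cup_b below 0.03 m/s and contact force between cup_b and anything else above 1.8 N) or (height (world z) of cup_b above 0.025 m and contact force between cup_b and the fingers above 0.5 N and height (world z) of cup_a below 0.004 m and angle between cup_a's own z axis and vertical below 0.1 rad and contact force between cup_a and the fingers below 0.05 N and linear speed of cup_a below 0.03 m/s and contact force between cup_a and anything else above 1.8 N))), for 0.2 s.
2. the lighter cup stands upright again within 5 cm of its place, let go (((height (world z) of cup_a below 0.004 m and angle between cup_a's own z axis and vertical below 0.1 rad and contact force between cup_a and the fingers below 0.05 N and linear speed of cup_a below 0.03 m/s and contact force between cup_a and anything else below 1.8 N and distance of cup_a from where it was at the start of the episode below 0.05 m) or (height (world z) of cup_b below 0.004 m and angle between cup_b's own z axis and vertical below 0.1 rad and contact force between cup_b and the fingers below 0.05 N and linear speed of cup_b below 0.03 m/s and contact force between cup_b and anything else below 1.8 N and distance of cup_b from where it was at the start of the episode below 0.05 m))), for 0.2 s.
3. the heavier cup is lifted clear of the table in the gripper while the lighter one stands (((height (world z) of cup_b above 0.025 m and contact force between cup_b and the fingers above 0.5 N and height (world z) of cup_a below 0.004 m and angle between cup_a's own z axis and vertical below 0.1 rad and contact force between cup_a and the fingers below 0.05 N and linear speed of cup_a below 0.03 m/s and contact force between cup_a and anything else below 1.8 N) or (height (world z) of cup_a above 0.025 m and contact force between cup_a and the fingers above 0.5 N and height (world z) of cup_b below 0.004 m and angle between cup_b's own z axis and vertical below 0.1 rad and contact force between cup_b and the fingers below 0.05 N and linear speed of cup_b below 0.03 m/s and contact force between cup_b and anything else below 1.8 N))), for 0.2 s.
At the end, for the whole second after the job is handed in: heavier cup held still (under 3 cm/s) in the fingers, within 10 degrees of upright, base 20 to 90 mm above the glass, within 20 mm of the window's centre, touching neither reader nor other cup; lighter cup upright on the table, let go, at rest, within 50 mm of its start (((horizontal distance between cup_b and reader_window below 0.02 m and z of cup_b in the frame of reader_window between 0.02 and 0.09 m and angle between cup_b's own z axis and vertical below 0.17 rad and contact force between cup_b and the fingers above 0.5 N and contact force between cup_b and reader below 0.05 N and contact force between cup_b and cup_a below 0.05 N and linear speed of each of cup_b, cup_a below 0.03 m/s and height (world z) of cup_a below 0.004 m and angle between cup_a's own z axis and vertical below 0.1 rad and contact force between cup_a and the fingers below 0.05 N and contact force between cup_a and anything else below 1.8 N and distance of cup_a from where it was at the start of the episode below 0.05 m) or (horizontal distance between cup_a and reader_window below 0.02 m and z of cup_a in the frame of reader_window between 0.02 and 0.09 m and angle between cup_a's own z axis and vertical below 0.17 rad and contact force between cup_a and the fingers above 0.5 N and contact force between cup_a and reader below 0.05 N and contact force between cup_a and cup_b below 0.05 N and linear speed of each of cup_a, cup_b below 0.03 m/s and height (world z) of cup_b below 0.004 m and angle between cup_b's own z axis and vertical below 0.1 rad and contact force between cup_b and the fingers below 0.05 N and contact force between cup_b and anything else below 1.8 N and distance of cup_b from where it was at the start of the episode below 0.05 m))); the arm keeps its last pose, push and grip.
It fails at once if a cup is let go or dropped while off the table ((height (world z) of cup_a above 0.012 m and contact force between cup_a and the fingers below 0.01 N) or (height (world z) of cup_b above 0.012 m and contact force between cup_b and the fingers below 0.01 N)).
It fails at once if a cup is tipped by more than 35 degrees (angle between any of cup_a, cup_b's own z axis and vertical above 0.61 rad).
It fails at once if the cotton buds, slide box or timer is moved by more than 2 cm (distance of any of cotton_buds, slide_box, timer from where it was at the start of the episode above 0.02 m).
It also fails if it takes over 69 s, if anything falls off the work surface, if the arm or the gripper's body presses on something with over 40 N, if the wrist force passes 120 N, or if a joint passes its speed limit or range.

## Working session

There is one attempt and no reset: what is moved stays moved. The work goes in short steps, Python scripts to look and compute and a tool call to move; the robot and the scene stay as the last step left them, time stands still between calls to the robot, and variables do not carry over. Pictures are saved under pics/ and viewed, at most 10 in all, crops included, and the job is handed in when it is done.

Besides the shell and the picture viewer there is one more tool, called in YAML: its name, and indented under it one key for each argument. drive_tool: Moves the arm, as the interface text tells. Its arguments: {"type":"object","properties":{"deltas":{"type":"array","items":{"type":"object","properties":{"twist":{"type":"array","items":{"type":"number"}},"travel":{"type":"array","items":{"type":"number"}},"grip":{"type":"number"}}}},"force":{"type":"number"}},"required":["deltas"]}

```bash
mkdir -p pics; cat > h.py <<'E'
import numpy as np, cv2
from plant import sensors, eyes, r
def ray(name,uv,z,s=None):
    c=eyes.get_calibration(name); f=192/np.tan(np.radians(c["fovy"])/2)
    d=np.array([(uv[0]-c["cx"])/f,(uv[1]-c["cy"])/f,1])
    if "R" in c:
        R=np.array(c["R"]);o=-R.T@np.array(c["t"]);w=R.T@d
    else:
        s=s or sensors.sense();T=np.array(c["T_tool_cam"]);Rt=np.array(s["orientation"])
        o=Rt@T[:3,3]+np.array(s["ee_pos"]);w=Rt@T[:3,:3]@d
    return o+w*(z-o[2])/w[2]
E
python3 - <<'E'
from h import *
for n in("top","side"): cv2.imwrite(f"pics/{n}.png",cv2.resize(eyes.capture(n),(800,600)))
s=sensors.sense();print(s)
for n in("top","side","wrist"): print({k:np.round(v,3).tolist() for k,v in eyes.get_calibration(n).items() if not isinstance(v,str)})
E
```

```text
{'time': 0.1, 'joint_positions': array([ 1.09948875e+00,  3.07489824e-01,  1.50753005e+00, -1.58736311e-05,
        1.32845803e+00, -7.34861552e-02]), 'dq': array([ 0.00069021, -0.00044005, -0.00564924, -0.0010242 ,  0.00032126,
       -0.00107448]), 'tau': array([ 1.02842391e-04, -4.58532035e+01, -2.52608335e+01, -5.52038671e-05,
        5.72710080e-03, -1.01934171e-05]), 'ee_pos': array([0.22255115, 0.5296379 , 0.30308265]), 'orientation': array([[-9.21908615e-01,  3.87406501e-01, -8.42271297e-04],
       [ 3.87407397e-01,  9.21907080e-01, -1.68670828e-03],
       [ 1.23054119e-04, -1.88129303e-03, -9.99998223e-01]]), 'force': array([ 0.00078564,  0.15429013, -0.42787114]), 'ft_torque': array([ 0.00402827, -0.00331793, -0.02132856]), 'grip_force': 0.0, 'finger_gap': 1.0004648330920178}
{'fovy': 56.666, 'cx': 252.895, 'cy': 188.753, 'R': [[0.025, -0.999, 0.047], [-0.995, -0.029, -0.096], [0.097, -0.045, -0.994]], 't': [-0.134, 0.541, 0.831]}
{'fovy': 42.554, 'cx': 263.143, 'cy': 194.151, 'R': [[0.982, -0.191, 0.002], [-0.108, -0.561, -0.821], [0.158, 0.805, -0.571]], 't': [-0.552, 0.063, 1.348]}
{'fovy': 63.954, 'cx': 249.808, 'cy': 189.898, 'T_tool_cam': [[-0.0, -0.95, -0.312, 0.079], [1.0, -0.0, 0.0, -0.001], [-0.0, -0.312, 0.95, -0.07], [0.0, 0.0, 0.0, 1.0]]}
```

View pics/top.png

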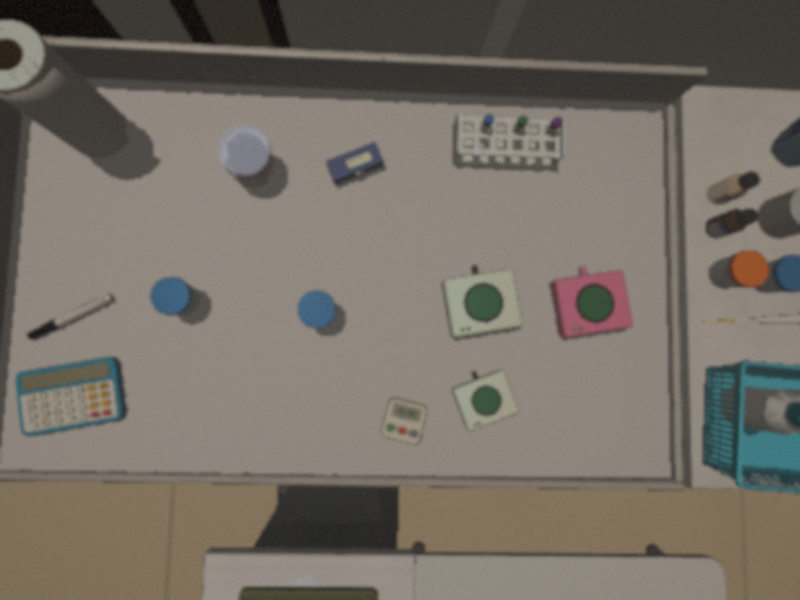

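View pics/side.png

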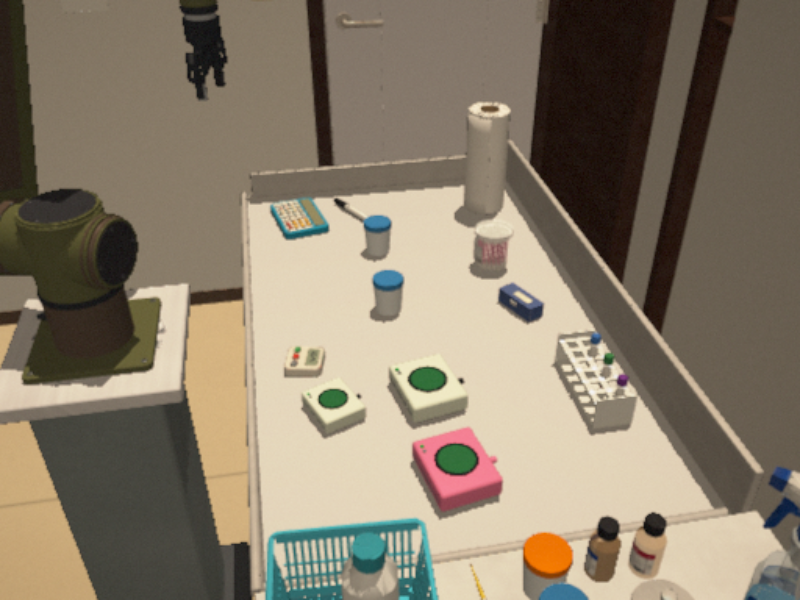

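The top view shows blue-capped cups at (171,296) and (317,310). Readers are large white at (483,302), small white at (486,400) and pink at (593,303), so I choose the large white one. The blue and orange caps at (793,272) and (749,268) are off the steel table and not wanted. The side view agrees.

```bash
python3 - <<'E'
from h import *
k=.64
for n,uv,z in [("cupL",(171,296),.068),("cupR",(317,310),.068),("win",(484,302),.036),("smallwin",(486,401),.03),("buds",(245,150),.08),("slide",(355,163),.03),("timer",(404,421),.02),("rackwin pink",(595,302),.036)]:
    print(n,ray("top",(uv[0]*k,uv[1]*k),z).round(3))
for n,uv,z in [("cupL",(378,223),.068),("cupR",(388,279),.068),("win",(428,379),.036)]:
    print(n,ray("side",(uv[0]*k,uv[1]*k),z).round(3))
s=eyes.capture("top");cv2.imwrite("pics/crop.png",cv2.resize(s[160:290,60:420],(800,289),interpolation=cv2.INTER_CUBIC))
E
```

```text
cupL [0.53  0.207 0.068]
cupR [ 0.515 -0.004  0.068]
win [ 0.537 -0.256  0.036]
smallwin [ 0.386 -0.262  0.03 ]
buds [0.747 0.11  0.08 ]
slide [ 0.751 -0.051  0.03 ]
timer [ 0.352 -0.138  0.02 ]
rackwin pink [ 0.542 -0.431  0.036]
cupL [0.532 0.199 0.068]
cupR [ 0.518 -0.009  0.068]
win [ 0.539 -0.255  0.036]
```

View pics/crop.png

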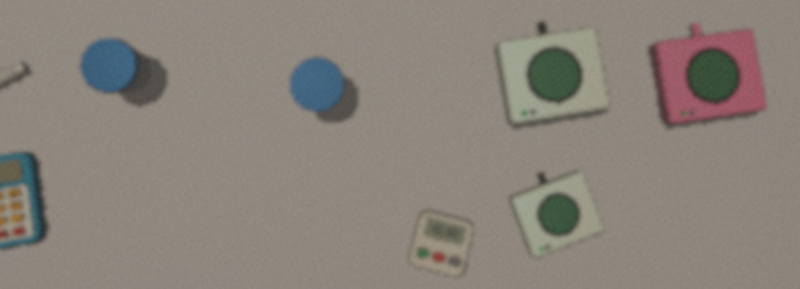

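The crop confirms the caps at (109,66) and (316,84), and the large white reader's window at (554,74). Next I go above the left cup.

drive_tool:
  deltas:
    - {"travel":[3,-3.2,0],"grip":100}
    - {"travel":[6,-6.4,0],"grip":100}
    - {"travel":[9,-9.6,-1],"grip":100}
    - {"travel":[12,-12.8,-2],"grip":100}
    - {"travel":[15,-16,-4],"grip":100}
    - {"travel":[18,-19.2,-6],"grip":100}
    - {"travel":[21,-22.4,-8],"grip":100}
    - {"travel":[24,-25.6,-10],"grip":100}
  force: 40

```text
invalid input
```

drive_tool:
  deltas:
    - {"travel":[3,-3.5,0],"grip":100}
    - {"travel":[5,-5.5,0],"grip":100}
    - {"travel":[6.5,-7,0],"grip":100}
    - {"travel":[6.8,-7,0],"grip":100}
    - {"travel":[6.8,-7,0],"grip":100}
    - {"travel":[6.8,-7,0],"grip":100}

```text
invalid input
```

```bash
cat > look.py <<'E'
import sys
from h import *
s=sensors.sense();im=eyes.capture("wrist")
h=cv2.cvtColor(im,cv2.COLOR_BGR2HSV);m=cv2.inRange(h,(95,110,50),(125,255,255))
n,l,st,ce=cv2.connectedComponentsWithStats(m)
for i in range(1,n):
    if st[i,4]>300: print(st[i],ce[i].round(1),ray("wrist",ce[i],.068,s).round(4))
print(s["time"],s["ee_pos"].round(4),s["force"].round(2),s["orientation"].round(3).tolist())
cv2.imwrite("pics/%s.png"%sys.argv[1],im)
E
python3 look.py w1
```

```text
0.15 [0.2226 0.5297 0.3032] [ 0.61 -0.02 -0.04] [[-0.922, 0.387, -0.001], [0.387, 0.922, -0.001], [0.0, -0.002, -1.0]]
```

View pics/w1.png

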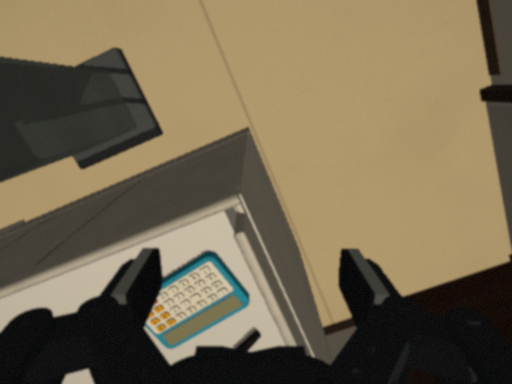

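The moves were refused, so the wrist view still shows the start position, with the calculator at (200,290). The rows probably need a twist.

drive_tool:
  deltas:
    - {"twist":[0,0,0],"travel":[3,-3.2,0],"grip":100}
    - {"twist":[0,0,0],"travel":[6,-6.4,0],"grip":100}
    - {"twist":[0,0,0],"travel":[9,-9.6,-1],"grip":100}
    - {"twist":[0,0,0],"travel":[12,-12.8,-2],"grip":100}
    - {"twist":[0,0,0],"travel":[15,-16,-4],"grip":100}
    - {"twist":[0,0,0],"travel":[18,-19.2,-6],"grip":100}
    - {"twist":[0,0,0],"travel":[21,-22.4,-8],"grip":100}
    - {"twist":[0,0,0],"travel":[24,-25.6,-10],"grip":100}
  force: 40

```text
time: 0.87
ee_pos: [0.4408, 0.297, 0.2186]
orientation: [[-0.922, 0.387, 0.001], [0.387, 0.922, 0.0], [-0.0, 0.001, -1.0]]
force: [0.2, 0.1, -0.4]
finger_gap: 0.999
grip_force: 0.0
```

drive_tool:
  deltas:
    - {"twist":[0,0,0],"travel":[3,-3.5,0],"grip":100}
    - {"twist":[0,0,0],"travel":[5,-5.5,0],"grip":100}
    - {"twist":[0,0,0],"travel":[6.5,-7,0],"grip":100}
    - {"twist":[0,0,0],"travel":[6.8,-7,0],"grip":100}
    - {"twist":[0,0,0],"travel":[6.8,-7,0],"grip":100}
    - {"twist":[0,0,0],"travel":[6.8,-7,0],"grip":100}

```text
time: 1.37
ee_pos: [0.5072, 0.2289, 0.2189]
orientation: [[-0.922, 0.388, -0.001], [0.388, 0.922, 0.0], [0.001, -0.0, -1.0]]
force: [-0.3, 0.1, -0.6]
finger_gap: 1.001
grip_force: 0.0
```

```bash
python3 look.py w2
```

```text
[ 208  198   68   65 3455] [241.5 230.9] [0.5295 0.2115 0.068 ]
[   0  277   50   53 1620] [ 19.1 298.3] [0.514  0.0114 0.068 ]
1.3667 [0.5072 0.2289 0.2189] [-0.35  0.05 -0.62] [[-0.922, 0.388, -0.001], [0.388, 0.922, 0.0], [0.001, -0.0, -1.0]]
```

View pics/w2.png

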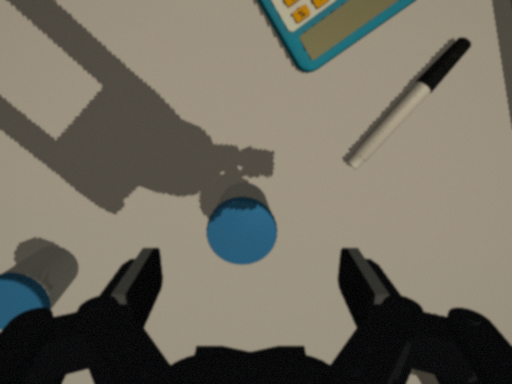

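The cup's cap is at (241,231), roughly centred, and nothing stands between the fingers. I centre over it and lower part way.

drive_tool:
  deltas:
    - {"twist":[0,0,0],"travel":[1.2,-1,0],"grip":100}
    - {"twist":[0,0,0],"travel":[2.2,-1.9,0],"grip":100}
    - {"twist":[0,0,0],"travel":[2.2,-1.9,-2],"grip":100}
    - {"twist":[0,0,0],"travel":[2.2,-1.9,-4],"grip":100}
    - {"twist":[0,0,0],"travel":[2.2,-1.9,-4],"grip":100}
    - {"twist":[0,0,0],"travel":[2.2,-1.9,-4],"grip":100}

```text
time: 1.92
ee_pos: [0.5293, 0.2093, 0.1784]
orientation: [[-0.922, 0.387, -0.002], [0.387, 0.922, -0.001], [0.002, -0.002, -1.0]]
force: [-0.2, -0.1, -0.3]
finger_gap: 0.997
grip_force: 0.0
```

```bash
python3 look.py w3
```

```text
[ 213  178   84   82 5412] [254.5 218.9] [0.5295 0.2113 0.068 ]
[  0 280  22  53 698] [  7.6 305. ] [0.523  0.0261 0.068 ]
1.9167 [0.5293 0.2093 0.1784] [-0.16 -0.13 -0.3 ] [[-0.922, 0.387, -0.002], [0.387, 0.922, -0.001], [0.002, -0.002, -1.0]]
```

drive_tool:
  deltas:
    - {"twist":[0,0,0],"travel":[0,0.1,-2],"grip":100}
    - {"twist":[0,0,0],"travel":[0,0.1,-4],"grip":100}
    - {"twist":[0,0,0],"travel":[0,0.1,-6],"grip":100}
    - {"twist":[0,0,0],"travel":[0,0.1,-7.5],"grip":100}
    - {"twist":[0,0,0],"travel":[0,0.1,-8.6],"grip":100}
    - {"twist":[0,0,0],"travel":[0,0.1,-8.6],"grip":100}
    - {"twist":[0,0,0],"travel":[0,0.1,-8.6],"grip":80}
    - {"twist":[0,0,0],"travel":[0,0.1,-8.6],"grip":60}
  force: 40

```text
time: 2.63
ee_pos: [0.5308, 0.2109, 0.0943]
orientation: [[-0.922, 0.387, 0.002], [0.387, 0.922, 0.001], [-0.002, 0.001, -1.0]]
force: [-0.0, -0.0, -0.4]
finger_gap: 0.75
grip_force: 0.0
```

drive_tool:
  deltas:
    - {"twist":[0,0,0],"travel":[0,0,0],"grip":30}
    - {"twist":[0,0,0],"travel":[0,0,0],"grip":30}
    - {"twist":[0,0,0],"travel":[0,0,0],"grip":30}
    - {"twist":[0,0,0],"travel":[0,0,0],"grip":30}
    - {"twist":[0,0,0],"travel":[0,0,0],"grip":30}

```text
time: 3.05
ee_pos: [0.5309, 0.211, 0.0947]
orientation: [[-0.922, 0.387, 0.003], [0.387, 0.922, 0.001], [-0.002, 0.002, -1.0]]
force: [-0.1, 0.8, 6.9]
finger_gap: 0.652
grip_force: 41.6
```

drive_tool:
  deltas:
    - {"twist":[0,0,0],"travel":[0,0,0.5],"grip":30}
    - {"twist":[0,0,0],"travel":[0,0,1.5],"grip":30}
    - {"twist":[0,0,0],"travel":[0,0,3],"grip":30}
    - {"twist":[0,0,0],"travel":[0,0,4.5],"grip":30}
    - {"twist":[0,0,0],"travel":[0,0,5.5],"grip":30}
    - {"twist":[0,0,0],"travel":[0,0,6],"grip":30}
    - {"twist":[0,0,0],"travel":[0,0,6],"grip":30}
    - {"twist":[0,0,0],"travel":[0,0,6],"grip":30}

```text
time: 3.72
ee_pos: [0.5297, 0.2106, 0.1533]
orientation: [[-0.922, 0.387, 0.0], [0.387, 0.922, 0.0], [-0.0, 0.0, -1.0]]
force: [-0.0, 0.6, -0.6]
finger_gap: 0.651
grip_force: 42.5
```

drive_tool:
  deltas:
    - {"twist":[0,0,0],"travel":[0,0,0],"grip":30}
    - {"twist":[0,0,0],"travel":[0,0,0],"grip":30}
    - {"twist":[0,0,0],"travel":[0,0,0],"grip":30}

```text
time: 3.97
ee_pos: [0.5293, 0.2104, 0.1523]
orientation: [[-0.922, 0.387, -0.002], [0.387, 0.922, -0.001], [0.001, -0.001, -1.0]]
force: [-0.6, -0.6, -1.7]
finger_gap: 0.651
grip_force: 42.5
```

```bash
cat > f.py <<'E'
from h import *
F=[]
for i in range(6):
    eyes.capture("wrist" if i<5 else "side"); s=sensors.sense(); F.append(s["force"])
print(s["time"],np.mean(F,0).round(2),np.std(F,0).round(2),s["ee_pos"].round(4),s["finger_gap"],s["grip_force"])
E
python3 f.py; python3 -c "
from h import *
cv2.imwrite('pics/s2.png',cv2.resize(eyes.capture('side')[100:280,150:400],(750,540)))"
```

```text
4.2667 [ 0.22 -0.1  -1.13] [0.36 0.31 0.33] [0.5298 0.2106 0.153 ] 0.6540728708208401 42.51756012439728
```

View pics/s2.png

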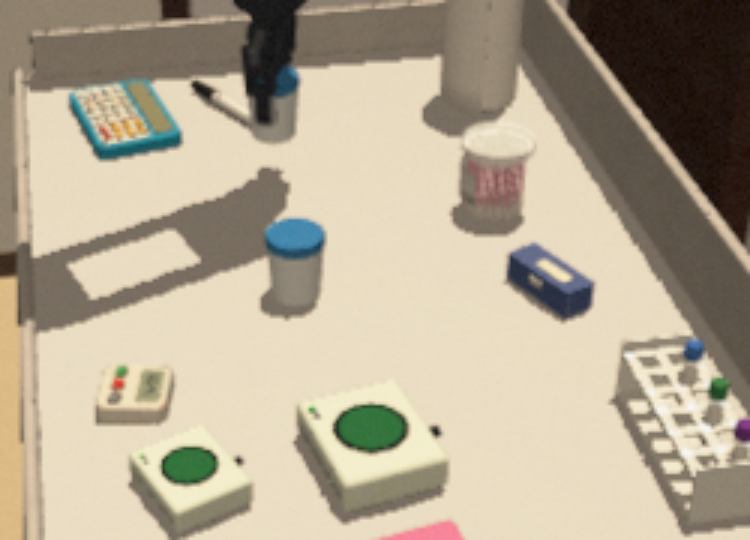

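The side view shows the left cup held upright and off the table at (272,105). The load is about 1 N, around 100 g and well under 1.8 N, so this is the lighter cup. I'll set it back down.

drive_tool:
  deltas:
    - {"twist":[0,0,0],"travel":[0,0,-1.5],"grip":30}
    - {"twist":[0,0,0],"travel":[0,0,-3],"grip":30}
    - {"twist":[0,0,0],"travel":[0,0,-4.3],"grip":30}
    - {"twist":[0,0,0],"travel":[0,0,-5],"grip":30}
    - {"twist":[0,0,0],"travel":[0,0,-5.4],"grip":30}
    - {"twist":[0,0,0],"travel":[0,0,-5.6],"grip":30}
    - {"twist":[0,0,0],"travel":[0,0,-5.7],"grip":30}
    - {"twist":[0,0,0],"travel":[0,0,-5.7],"grip":30}

```text
time: 4.98
ee_pos: [0.5301, 0.2107, 0.0965]
orientation: [[-0.922, 0.387, 0.001], [0.387, 0.922, 0.0], [-0.001, 0.0, -1.0]]
force: [-0.6, 0.2, 0.6]
finger_gap: 0.655
grip_force: 42.5
```

drive_tool:
  deltas:
    - {"twist":[0,0,0],"travel":[0,0,-0.1],"grip":30}
    - {"twist":[0,0,0],"travel":[0,0,-0.1],"grip":30}

```text
time: 5.15
ee_pos: [0.5301, 0.2107, 0.0956]
orientation: [[-0.922, 0.387, 0.001], [0.387, 0.922, 0.0], [-0.001, 0.001, -1.0]]
force: [0.4, 0.2, -0.3]
finger_gap: 0.651
grip_force: 42.5
```

drive_tool:
  deltas:
    - {"twist":[0,0,0],"travel":[0,0,-0.1],"grip":30}
    - {"twist":[0,0,0],"travel":[0,0,-0.2],"grip":30}
    - {"twist":[0,0,0],"travel":[0,0,-0.2],"grip":30}

```text
time: 5.4
ee_pos: [0.5303, 0.2108, 0.0947]
orientation: [[-0.922, 0.387, 0.002], [0.387, 0.922, 0.0], [-0.001, 0.001, -1.0]]
force: [-2.0, -0.4, 8.6]
finger_gap: 0.65
grip_force: 42.5
```

Contact, with 8.6 N upward. I open and go up.

drive_tool:
  deltas:
    - {"twist":[0,0,0],"travel":[0,0,0],"grip":70}
    - {"twist":[0,0,0],"travel":[0,0,0],"grip":85}
    - {"twist":[0,0,0],"travel":[0,0,0],"grip":100}
    - {"twist":[0,0,0],"travel":[0,0,0],"grip":100}
    - {"twist":[0,0,0],"travel":[0,0,0],"grip":100}
    - {"twist":[0,0,0],"travel":[0,0,1],"grip":100}
    - {"twist":[0,0,0],"travel":[0,0,3],"grip":100}
    - {"twist":[0,0,0],"travel":[0,0,6],"grip":100}

```text
time: 6.07
ee_pos: [0.5281, 0.21, 0.1519]
orientation: [[-0.922, 0.387, -0.006], [0.387, 0.922, -0.002], [0.005, -0.004, -1.0]]
force: [0.8, -0.0, 0.3]
finger_gap: 0.997
grip_force: 0.0
```

drive_tool:
  deltas:
    - {"twist":[0,0,0],"travel":[0,0,3],"grip":100}
    - {"twist":[0,0,0],"travel":[0,0,6],"grip":100}
    - {"twist":[0,0,0],"travel":[0,-3,7],"grip":100}
    - {"twist":[0,0,0],"travel":[0,-6,7],"grip":100}
    - {"twist":[0,0,0],"travel":[-0.3,-9,7],"grip":100}
    - {"twist":[0,0,0],"travel":[-0.6,-12,7],"grip":100}
    - {"twist":[0,0,0],"travel":[-0.6,-12,7],"grip":100}
    - {"twist":[0,0,0],"travel":[-0.6,-12,7],"grip":100}

```text
time: 6.73
ee_pos: [0.5236, 0.0893, 0.2239]
orientation: [[-0.921, 0.39, 0.0], [0.39, 0.921, 0.0], [-0.0, 0.0, -1.0]]
force: [0.4, 1.0, 0.3]
finger_gap: 1.002
grip_force: 0.0
```

```bash
python3 look.py w4
```

```text
[ 367  106   76   74 4406] [404.2 142.5] [0.5293 0.2093 0.068 ]
[ 112  196   69   63 3113] [145.6 226.9] [0.5149 0.0011 0.068 ]
6.7333 [0.5236 0.0893 0.2239] [0.35 0.95 0.28] [[-0.921, 0.39, 0.0], [0.39, 0.921, 0.0], [-0.0, 0.0, -1.0]]
```

View pics/w4.png

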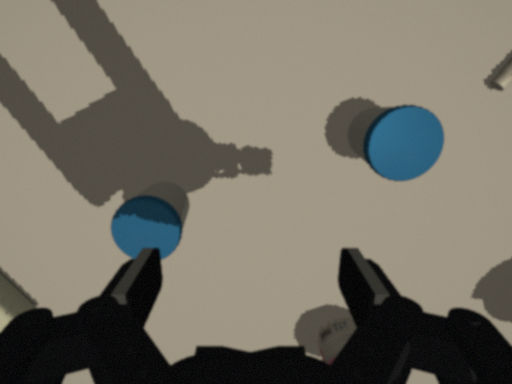

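The light cup stands at (404,142), upright at its place. The other cup is at (146,227), and I move over it.

drive_tool:
  deltas:
    - {"twist":[0,0,0],"travel":[-0.2,-3,0],"grip":100}
    - {"twist":[0,0,0],"travel":[-0.5,-6,0],"grip":100}
    - {"twist":[0,0,0],"travel":[-0.8,-9,0],"grip":100}
    - {"twist":[0,0,0],"travel":[-0.8,-9,-2],"grip":100}
    - {"twist":[0,0,0],"travel":[-0.8,-9,-4.5],"grip":100}
    - {"twist":[0,0,0],"travel":[-0.8,-9,-4.5],"grip":100}
    - {"twist":[0,0,0],"travel":[-0.8,-9,-4.5],"grip":100}

```text
time: 7.37
ee_pos: [0.5151, 0.0016, 0.1773]
orientation: [[-0.922, 0.386, -0.003], [0.386, 0.922, 0.001], [0.003, -0.001, -1.0]]
force: [0.6, -0.2, -0.7]
finger_gap: 1.002
grip_force: 0.0
```

```bash
python3 f.py; python3 look.py w5
```

```text
7.6667 [ 0.5  -0.09  0.19] [0.43 0.44 0.3 ] [0.5166 0.0011 0.1793] 0.9995613287818821 0.0
[ 206  178   84   81 5335] [247.9 218.4] [ 0.5156 -0.0007  0.068 ]
7.6667 [0.5166 0.0011 0.1793] [ 0.43 -0.01  0.06] [[-0.922, 0.387, 0.002], [0.387, 0.922, -0.0], [-0.002, 0.001, -1.0]]
```

drive_tool:
  deltas:
    - {"twist":[0,0,0],"travel":[-0.1,-0.2,-2],"grip":100}
    - {"twist":[0,0,0],"travel":[-0.1,-0.2,-4],"grip":100}
    - {"twist":[0,0,0],"travel":[-0.1,-0.2,-6],"grip":100}
    - {"twist":[0,0,0],"travel":[-0.1,-0.2,-7.5],"grip":100}
    - {"twist":[0,0,0],"travel":[-0.1,-0.2,-8.5],"grip":100}
    - {"twist":[0,0,0],"travel":[-0.1,-0.2,-8.5],"grip":100}
    - {"twist":[0,0,0],"travel":[-0.1,-0.2,-8.5],"grip":80}
    - {"twist":[0,0,0],"travel":[-0.1,-0.2,-8.5],"grip":60}
  force: 50

```text
time: 8.38
ee_pos: [0.5155, -0.0014, 0.094]
orientation: [[-0.922, 0.387, 0.002], [0.387, 0.922, -0.0], [-0.001, 0.0, -1.0]]
force: [0.2, -0.5, -0.9]
finger_gap: 0.748
grip_force: 0.0
```

drive_tool:
  deltas:
    - {"twist":[0,0,0],"travel":[0,0,0],"grip":30}
    - {"twist":[0,0,0],"travel":[0,0,0],"grip":30}
    - {"twist":[0,0,0],"travel":[0,0,0],"grip":30}
    - {"twist":[0,0,0],"travel":[0,0,0],"grip":30}
    - {"twist":[0,0,0],"travel":[0,0,0],"grip":30}

```text
time: 8.8
ee_pos: [0.5158, -0.0014, 0.0945]
orientation: [[-0.922, 0.387, 0.003], [0.387, 0.922, -0.0], [-0.003, 0.001, -1.0]]
force: [-0.3, 0.9, 7.3]
finger_gap: 0.645
grip_force: 51.9
```

drive_tool:
  deltas:
    - {"twist":[0,0,0],"travel":[0,0,0.5],"grip":30}
    - {"twist":[0,0,0],"travel":[0,0,1.5],"grip":30}
    - {"twist":[0,0,0],"travel":[0,0,3],"grip":30}
    - {"twist":[0,0,0],"travel":[0,0,4.5],"grip":30}
    - {"twist":[0,0,0],"travel":[0,0,6],"grip":30}
    - {"twist":[0,0,0],"travel":[0,0,7],"grip":30}
    - {"twist":[0,0,0],"travel":[0,0,7],"grip":30}
    - {"twist":[0,0,0],"travel":[0,0,7],"grip":30}

```text
time: 9.47
ee_pos: [0.5149, -0.0014, 0.1638]
orientation: [[-0.922, 0.387, 0.001], [0.387, 0.922, -0.0], [-0.001, 0.0, -1.0]]
force: [-0.1, -0.3, -1.7]
finger_gap: 0.648
grip_force: 53.4
```

```bash
python3 f.py; python3 f.py
```

```text
9.7667 [-0.63  0.23 -2.59] [0.18 0.24 0.53] [ 0.5143 -0.0013  0.1623] 0.6493408529346472 53.35567116737366
10.0667 [-0.24 -0.36 -2.1 ] [0.49 0.47 0.48] [ 0.5148 -0.0014  0.163 ] 0.6500169881605279 53.35474669933319
```

This one reads about -2.35 N against -1.13 N, so it is the heavier cup. I raise it and carry it to the reader.

drive_tool:
  deltas:
    - {"twist":[0,0,0],"travel":[0,-1,1.5],"grip":30}
    - {"twist":[0,0,0],"travel":[0.3,-3,3],"grip":30}
    - {"twist":[0,0,0],"travel":[0.5,-6,4],"grip":30}
    - {"twist":[0,0,0],"travel":[0.8,-9,4],"grip":30}
    - {"twist":[0,0,0],"travel":[1.1,-12,4],"grip":30}
    - {"twist":[0,0,0],"travel":[1.4,-15,4],"grip":30}
    - {"twist":[0,0,0],"travel":[1.6,-17,4],"grip":30}
    - {"twist":[0,0,0],"travel":[1.8,-18,4],"grip":30}

```text
time: 10.73
ee_pos: [0.5331, -0.1842, 0.2033]
orientation: [[-0.921, 0.389, 0.001], [0.389, 0.921, -0.001], [-0.001, -0.001, -1.0]]
force: [0.5, -0.1, -2.1]
finger_gap: 0.652
grip_force: 53.9
```

drive_tool:
  deltas:
    - {"twist":[0,0,0],"travel":[0.2,-2.5,0],"grip":30}
    - {"twist":[0,0,0],"travel":[0.4,-5,0],"grip":30}
    - {"twist":[0,0,0],"travel":[0.5,-6.5,0],"grip":30}
    - {"twist":[0,0,0],"travel":[0.5,-7.3,-0.5],"grip":30}
    - {"twist":[0,0,0],"travel":[0.5,-7.5,-1],"grip":30}
    - {"twist":[0,0,0],"travel":[0.5,-7.5,-1.5],"grip":30}
    - {"twist":[0,0,0],"travel":[0.5,-7.5,-1.5],"grip":30}
    - {"twist":[0,0,0],"travel":[0.5,-7.5,-1.5],"grip":30}

```text
time: 11.4
ee_pos: [0.5371, -0.2547, 0.1872]
orientation: [[-0.922, 0.387, -0.002], [0.387, 0.922, 0.002], [0.003, 0.001, -1.0]]
force: [-0.8, 0.5, -2.1]
finger_gap: 0.65
grip_force: 54.0
```

```bash
python3 -c "
from h import *
print(sensors.sense()['ee_pos'])
a=eyes.capture('side')[120:290,150:370];b=eyes.capture('top')[120:290,200:420]
cv2.imwrite('pics/end.png',cv2.resize(np.hstack([a,b]),(800,309)))"
```

```text
[ 0.53709051 -0.25473333  0.18724944]
```

View pics/end.png

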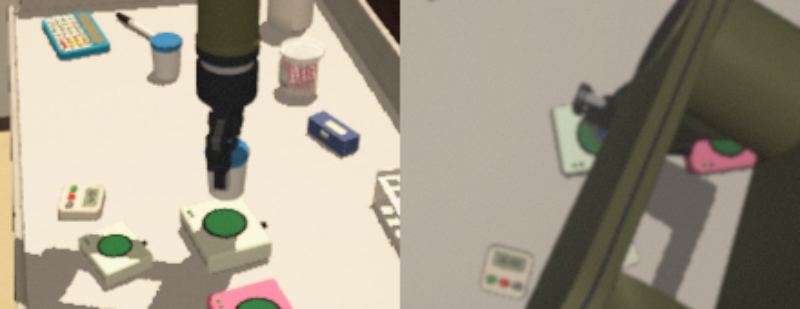

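The left half shows the heavy cup upright at (228,170), above the green window and clear of the reader. The light cup is standing at (166,57). I let it settle and hand in.

drive_tool:
  deltas:
    - {"twist":[0,0,0],"travel":[0,0,0],"grip":30}
    - {"twist":[0,0,0],"travel":[0,0,0],"grip":30}
    - {"twist":[0,0,0],"travel":[0,0,0],"grip":30}
    - {"twist":[0,0,0],"travel":[0,0,0],"grip":30}
    - {"twist":[0,0,0],"travel":[0,0,0],"grip":30}
    - {"twist":[0,0,0],"travel":[0,0,0],"grip":30}

```text
time: 12.0
ee_pos: [0.5378, -0.2564, 0.1883]
orientation: [[-0.922, 0.387, 0.0], [0.387, 0.922, -0.0], [-0.0, -0.0, -1.0]]
force: [0.7, 0.5, -2.5]
finger_gap: 0.643
grip_force: 54.0
```

```bash
python3 -c "
from h import *
print(sensors.sense()['ee_pos'],r.sign_off())"
```

```text
the job is handed in; nothing more can be done
[ 0.53780217 -0.25643408  0.18825982] None
```

I handed the job in at 12 s, holding the heavier cup (the right one, about 2.3 N against 1.1 N) upright about 56 mm above the reader's window, with the lighter cup standing back at its place; the hand-in returned no verdict.

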